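# Find the rattling sensor housing and reject it

## Robot

A 6-joint arm with a two-finger parallel gripper is mounted at the origin on the work surface. World frame = base frame: x ahead of the robot, y to its left, z up, the work surface at z = 0. Lengths are in mm, angles in rad, forces in N, time in s.
With the tool pointing down it reaches from about 400 to 925 mm from the base axis. Payload 12.5 kg.
Tool frame: the origin (TCP) lies on the mounting face of the last link; the fingertips stand 190 mm ahead of it and the grasp point (between the pads) lies 171 mm ahead of it; x points along the fingers, y is the direction in which the jaws open and shut, and the axes are right-handed (so a half turn about x gives the same grasp; the last joint's range is limited). The gripper opens to 95 mm and grips with 3 to 60 N. Pads are 20 mm wide; open, the fingers measure 119 mm over their backs; the gripper's body (75 mm by 180 mm) begins 59 mm behind the grasp point.
Start: joints at [-1.345, 0.491, 1.559, -0, 1.092, -0.106], TCP at [203.61, -590.904, 404.761] pointing down, gripper open.
Joint ranges: [-3.1, 3.1], [-0.84, 2.19], [0.05, 2.79], [-1.13, 4.28], [0.06, 2.93], [-2.69, 2.69]. Speed limits (rad/s): [2.22, 2.22, 2.79, 3.14, 3.14, 3.14].

## Interface

Orientations are given as [roll, pitch, yaw] about the fixed x, y, z axes, in that order (R = Rz(yaw) Ry(pitch) Rx(roll)).
In Python, from cell import env, eyes gives the robot as it stands. The module is installed in compiled form; this text tells all that it offers.
- The arm moves only by the tool jog_arm, never from a script. Its argument "deltas" is one flat list of numbers, 7 for each row, row after row: the shift along the tool's x, y, z in mm, then the turn, a rotation vector about the tool's x, y, z in rad, then the opening, from 0 (shut) to 1 (fully open). A call has 1 to 10 rows; each row shifts and turns the pose as measured when the row begins, along the tool's axes as they then stand; what a row does not reach is not made up. A row lasts 1/8 s, in which the tool goes at most 62.5 mm and 10.7 degrees, less where a joint would pass 70% of its speed; a pose out of reach is approached as far as the arm can. A call is refused whole if a number of a shift passes 62.5 or a number of a turn 0.188, either way. A call with a gripper value outside its range is refused whole. The fingers move at their own pace and stop on an object; the grip force is fixed at half the most. Time passes only in rows, so rows that do not move let the fingers close. It gives the time, the measured TCP pose, the force and the opening at its end, in the units of the state.
- env.state(): the state, without advancing time (a new reading comes with each control period).
- eyes.read_camera(name): name is "scene" or "top" or "wrist"; returns a dict with "image" (480x640x3 uint8, red, green, blue), "fovy" (degrees; the focal length in pixels is half the picture's height over the tangent of half this angle, whatever the lens; pixels are square), "cx", "cy" (the principal point, pixels), "dist" ([k1, k2, p1, p2, k3] as OpenCV has them; the pictures are not rectified), "world_from_camera" (4x4, takes a point from camera to world coordinates). Camera axes: x right, y up, looking along -z (the intrinsics and any distortion apply to the point x, -y, -z); pixel columns grow to the right and rows downward; lengths in mm; the calibration is good to about 2 mm. A picture is of the moment at which its call begins. There is no depth.
- env.job_done(): hands the job in, once; it reports no verdict.
The state is a dict: "t": time; "joints": joint angles; "qvel": joint speeds; "tau": joint torques, N m; "eef_pos": TCP position; "tcp_rot": TCP orientation; "ft_force": force on the tool from outside, world axes, zero at the start; "moment": the same for the moment, N m; "opening": opening from 0.0 (shut) to 1.0 (fully open).
Only numpy, scipy, OpenCV 4.12 (cv2) and the standard library are available. Lean on these libraries where they do the work, as an engineer would, in place of code of your own. Each camera call takes 0.05 s, during which the arm holds its last target.

## Task

One of the three sealed sensor housings on the bench has a steel ball broken loose inside. Find it by lifting the housings one at a time and shaking them gently to and fro along their length, giving the one that rattles at least two full shakes, then lay the rattling one flat in the middle of the grey reject tray and let go. Set any sound one you picked up back down flat where it lay, and leave everything else alone.

Things in the scene. Friction and masses are not known exactly. Their poses are not given: they have to be found in the camera images.
- housing_a_center (a point): Centre (27 mm above the underside) of one of three identical sealed sensor housings lying level: aluminium tube 50 x 50 mm in section, black end blocks 54 x 54 mm, 120 mm long, 0.28 to 0.64 kg (their own masses vary: weight is no sure sign). x along its length towards a thin 16 mm stub fitting, z up. Grip it across the 50 mm width at mid-length.
- bore_a: Hidden inner tube fixed inside housing a, bore 36 mm square, 88 mm long; origin mid underside of the housing, axes as its. Only a loose ball inside can touch it. One of the three, another each time, holds a loose steel ball 34 mm across, about 0.15 kg, free to roll 54 mm end to end and knock; the others hold nothing loose.
- cap1_a: Hidden end wall of the bore of housing a at its stub (+x) end, 44 mm from the centre along x; origin and axes as bore_a. Only a loose ball inside can touch it.
- cap2_a: Hidden end wall of the bore of housing a at its plain (-x) end; origin and axes as bore_a. Only a loose ball inside can touch it.
- housing_b_center (a point): Centre (27 mm above the underside) of one of three identical sealed sensor housings lying level: aluminium tube 50 x 50 mm in section, black end blocks 54 x 54 mm, 120 mm long, 0.28 to 0.64 kg (their own masses vary: weight is no sure sign). x along its length towards a thin 16 mm stub fitting, z up. Grip it across the 50 mm width at mid-length.
- bore_b: Hidden inner tube fixed inside housing b, bore 36 mm square, 88 mm long; origin mid underside of the housing, axes as its. Only a loose ball inside can touch it. One of the three, another each time, holds a loose steel ball 34 mm across, about 0.15 kg, free to roll 54 mm end to end and knock; the others hold nothing loose.
- cap1_b: Hidden end wall of the bore of housing b at its stub (+x) end, 44 mm from the centre along x; origin and axes as bore_b. Only a loose ball inside can touch it.
- cap2_b: Hidden end wall of the bore of housing b at its plain (-x) end; origin and axes as bore_b. Only a loose ball inside can touch it.
- housing_c_center (a point): Centre (27 mm above the underside) of one of three identical sealed sensor housings lying level: aluminium tube 50 x 50 mm in section, black end blocks 54 x 54 mm, 120 mm long, 0.28 to 0.64 kg (their own masses vary: weight is no sure sign). x along its length towards a thin 16 mm stub fitting, z up. Grip it across the 50 mm width at mid-length.
- bore_c: Hidden inner tube fixed inside housing c, bore 36 mm square, 88 mm long; origin mid underside of the housing, axes as its. Only a loose ball inside can touch it. One of the three, another each time, holds a loose steel ball 34 mm across, about 0.15 kg, free to roll 54 mm end to end and knock; the others hold nothing loose.
- cap1_c: Hidden end wall of the bore of housing c at its stub (+x) end, 44 mm from the centre along x; origin and axes as bore_c. Only a loose ball inside can touch it.
- cap2_c: Hidden end wall of the bore of housing c at its plain (-x) end; origin and axes as bore_c. Only a loose ball inside can touch it.
- tray: Open grey plastic reject tray fixed to the bench, outside 176 (x) x 122 (y) x 28 mm high, walls and floor 4 mm (inner floor 168 x 114 mm). Origin: centre of its underside; x along its length, z up.
- meter: Bystander, loose, to be left alone: hand meter, black, 130 x 66 x 36 mm lying flat. Origin: underside, z up.
- weight: Bystander, loose, to be left alone: turned steel weight, 52 mm across, 76 mm high with a knob on top. Origin: underside, z up.
- bracket: Bystander, loose, to be left alone: dark steel angle bracket, foot 70 x 50 mm, 59 mm high. Origin: underside, z up.
- mug: Bystander, loose, to be left alone: white mug, 72 mm across and 85 mm high, handle towards its +y. Origin: underside, z up.
- screwdriver: Bystander, loose, to be left alone: screwdriver 180 mm long lying along its x. Origin: underside, z up.
- oil_can: Bystander, loose, to be left alone: aluminium can 50 mm across, 100 mm high. Origin: underside, z up.
- knob_box: Bystander, loose, to be left alone: grey box 60 x 90 mm, 58 mm high with its two knobs. Origin: underside, z up.

How it is judged (in metres and radians):
On the way, in this order (a step that is already met when the one before it is completed fails the run):
1. the housing with the loose ball, lifted clear of the bench, is shaken so that the ball strikes its stub end (((contact force between cap1_a and anything else above 0.15 N and height (world z) of housing_a_center above 0.08 m) or (contact force between cap1_b and anything else above 0.15 N and height (world z) of housing_b_center above 0.08 m) or (contact force between cap1_c and anything else above 0.15 N and height (world z) of housing_c_center above 0.08 m))).
2. still lifted, it is shaken back so that the ball strikes the plain end (((contact force between cap2_a and anything else above 0.15 N and height (world z) of housing_a_center above 0.08 m) or (contact force between cap2_b and anything else above 0.15 N and height (world z) of housing_b_center above 0.08 m) or (contact force between cap2_c and anything else above 0.15 N and height (world z) of housing_c_center above 0.08 m))).
3. and to and fro once more: the ball strikes the stub end again (((contact force between cap1_a and anything else above 0.15 N and height (world z) of housing_a_center above 0.08 m) or (contact force between cap1_b and anything else above 0.15 N and height (world z) of housing_b_center above 0.08 m) or (contact force between cap1_c and anything else above 0.15 N and height (world z) of housing_c_center above 0.08 m))).
At the end, for the whole second after the job is handed in: The housing with the loose ball lies flat (within 0.12 rad) on the floor of the reject tray, its centre within 30 mm of the tray's centre along the tray and 35 mm across it, and both sound housings lie flat (within 0.12 rad), each within 40 mm of where it started; all are still (((contact force between bore_a and anything else above 0.5 N and x of housing_a_center in the frame of tray between -0.03 and 0.03 m and y of housing_a_center in the frame of tray between -0.035 and 0.035 m and z of housing_a_center in the frame of tray between 0.02 and 0.04 m and angle between each of housing_a_center, housing_b_center, housing_c_center's own z axis and vertical below 0.12 rad and linear speed of each of housing_a, housing_b, housing_c below 0.02 m/s and distance of each of housing_b_center, housing_c_center from where it was at the start of the episode below 0.04 m) or (contact force between bore_b and anything else above 0.5 N and x of housing_b_center in the frame of tray between -0.03 and 0.03 m and y of housing_b_center in the frame of tray between -0.035 and 0.035 m and z of housing_b_center in the frame of tray between 0.02 and 0.04 m and angle between each of housing_b_center, housing_a_center, housing_c_center's own z axis and vertical below 0.12 rad and linear speed of each of housing_b, housing_a, housing_c below 0.02 m/s and distance of each of housing_a_center, housing_c_center from where it was at the start of the episode below 0.04 m) or (contact force between bore_c and anything else above 0.5 N and x of housing_c_center in the frame of tray between -0.03 and 0.03 m and y of housing_c_center in the frame of tray between -0.035 and 0.035 m and z of housing_c_center in the frame of tray between 0.02 and 0.04 m and angle between each of housing_c_center, housing_a_center, housing_b_center's own z axis and vertical below 0.12 rad and linear speed of each of housing_c, housing_a, housing_b below 0.02 m/s and distance of each of housing_a_center, housing_b_center from where it was at the start of the episode below 0.04 m))); the robot touches nothing.
It fails at once if a housing is shaken or thrown hard (faster than 0.8 m/s) (linear speed of any of housing_a, housing_b, housing_c above 0.8 m/s).
It fails at once if a housing is dropped or slammed into the tray (over 60 N) (contact force between any of housing_a, housing_b, housing_c and tray above 60 N).
It fails at once if a bystander is pushed more than 30 mm or knocked over (distance of any of meter, weight, bracket, mug, screwdriver, oil_can, knob_box from where it was at the start of the episode above 0.03 m or angle between any of meter, weight, bracket, mug, screwdriver, oil_can, knob_box's own z axis and vertical above 0.4 rad).
It also fails if it takes over 72 s, if anything falls off the work surface, if the arm or the gripper's body presses on something with over 40 N, if the wrist force passes 120 N, or if a joint passes its speed limit or range.

## Working session

There is one attempt and no reset: what is moved stays moved. The work goes in short steps, Python scripts to look and compute and a tool call to move; the robot and the scene stay as the last step left them, time stands still between calls to the robot, and variables do not carry over. Pictures are saved under pics/ and viewed, and the job is handed in when it is done.

Besides the shell and the picture viewer there is one more tool, called after ">>>" by a JSON object that holds its "fn" and its "kwargs". jog_arm: Moves the arm, as the interface text tells. Its arguments: {"type":"object","properties":{"deltas":{"type":"array","items":{"type":"number"}}},"required":["deltas"]}

```bash
mkdir -p pics; python3 - <<'E'
from cell import env, eyes
import cv2, numpy as np
np.set_printoptions(precision=3,suppress=True)
for n in ("scene","top","wrist"):
    d=eyes.read_camera(n); cv2.imwrite(f"pics/{n}0.png",d["image"][:,:,::-1])
    print(n,d["fovy"],d["cx"],d["cy"],d["dist"]);print(np.array(d["world_from_camera"]))
print(env.state())
E
```

```text
scene 47.41118530245706 312.0104614199618 238.23196253607748 [-0.151  0.     0.     0.     0.   ]
[[  -0.587   -0.564    0.581 1254.852]
 [   0.81    -0.409    0.42   493.809]
 [   0.001    0.717    0.697  886.729]
 [   0.       0.       0.       1.   ]]
top 54.01699994521588 311.0508328384869 242.74581059149952 [-0.112  0.     0.     0.     0.   ]
[[  -0.001    0.998   -0.059  511.591]
 [  -1.      -0.002   -0.016   -2.788]
 [  -0.016    0.059    0.998 1086.493]
 [   0.       0.       0.       1.   ]]
wrist 70.40665760796959 325.57395054837195 243.79733464170405 [-0.029  0.     0.     0.     0.   ]
[[   0.327    0.905    0.272  280.639]
 [  -0.945    0.314    0.094 -562.605]
 [  -0.001   -0.288    0.958  384.837]
 [   0.       0.       0.       1.   ]]
{'t': 0.15, 'joints': array([-1.345,  0.491,  1.559,  0.   ,  1.092, -0.106]), 'qvel': array([-0.001, -0.004, -0.003,  0.001,  0.   ,  0.001]), 'tau': array([  0.001, -61.29 , -25.828,   0.069,   0.047,  -0.   ]), 'eef_pos': array([ 203.617, -590.893,  404.316]), 'tcp_rot': array([-1.696,  1.57 ,  1.777]), 'ft_force': array([0.643, 0.546, 0.325]), 'moment': array([ 0.035,  0.008, -0.002]), 'opening': 0.9981296124621104}
```

View pics/top0.png

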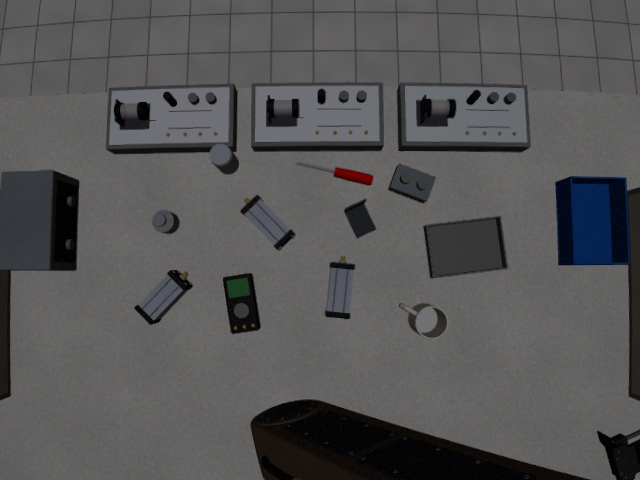

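View pics/scene0.png

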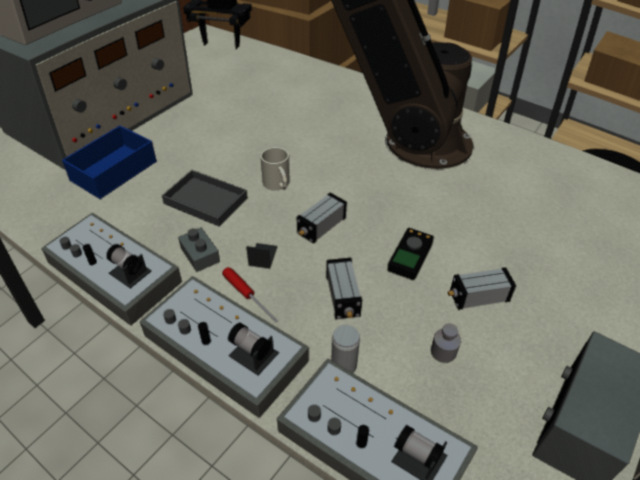

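```bash
cat > h.py <<'E'
from cell import env, eyes
import cv2, numpy as np
np.set_printoptions(precision=3,suppress=True)
def ray(d,uv,z):
    f=240/np.tan(np.radians(d["fovy"])/2); K=np.array([[f,0,d["cx"]],[0,f,d["cy"]],[0,0,1]])
    p=cv2.undistortPoints(np.array(uv,float).reshape(-1,1,2),K,np.array(d["dist"])).reshape(-1,2)
    T=np.array(d["world_from_camera"]); v=np.c_[p[:,0],-p[:,1],-np.ones(len(p))]@T[:3,:3].T
    c=T[:3,3]; return c+v*((z-c[2])/v[:,2])[:,None]
def proj(d,P):
    f=240/np.tan(np.radians(d["fovy"])/2); K=np.array([[f,0,d["cx"]],[0,f,d["cy"]],[0,0,1]])
    T=np.array(d["world_from_camera"]); q=(np.array(P,float)-T[:3,3])@T[:3,:3]; q[:,1:]*=-1
    return cv2.projectPoints(q.reshape(-1,1,3),np.zeros(3),np.zeros(3),K,np.array(d["dist"]))[0].reshape(-1,2)
E
python3 - <<'E'
from h import *
d=eyes.read_camera("top"); im=d["image"]
big=cv2.resize(im[160:340,120:520],None,fx=2,fy=2,interpolation=cv2.INTER_CUBIC)
cv2.imwrite("pics/crop.png",big[:,:,::-1])
hsv=cv2.cvtColor(im,cv2.COLOR_RGB2HSV)
for n,(u,v) in dict(H1=(264,224),H2=(336,292),H3=(160,297),tray=(465,247),floor=(300,250)).items(): print(n,im[v,u],hsv[v,u])
m=((im[:,:,2].astype(int)-im[:,:,0]>8)&(im[:,:,2]>90)).astype(np.uint8)
m=cv2.morphologyEx(m,cv2.MORPH_CLOSE,np.ones((3,3)))
for c in cv2.findContours(m,cv2.RETR_EXTERNAL,cv2.CHAIN_APPROX_NONE)[0]:
    if cv2.contourArea(c)<150: continue
    x,y,w,h=cv2.boundingRect(c)
    if y<150: continue
    P=ray(d,c.reshape(-1,2),52)[:,:2].astype(np.float32)
    print((x,y,w,h),cv2.minAreaRect(P))
E
```

```text
H1 [83 86 95] [113  32  95]
H2 [84 86 96] [115  32  96]
H3 [ 87  90 101] [114  35 101]
tray [55 55 55] [ 0  0 55]
floor [104 103 101] [ 20   7 104]
(139, 275, 43, 45) ((452.3992614746094, 350.657470703125), (47.96952438354492, 92.58128356933594), 46.155128479003906)
(327, 269, 26, 44) ((468.40509033203125, -49.342098236083984), (47.64189529418945, 92.93995666503906), 84.05262756347656)
(245, 200, 44, 45) ((619.3511962890625, 112.68824768066406), (91.56510925292969, 48.367530822753906), 44.890499114990234)
```

View pics/crop.png

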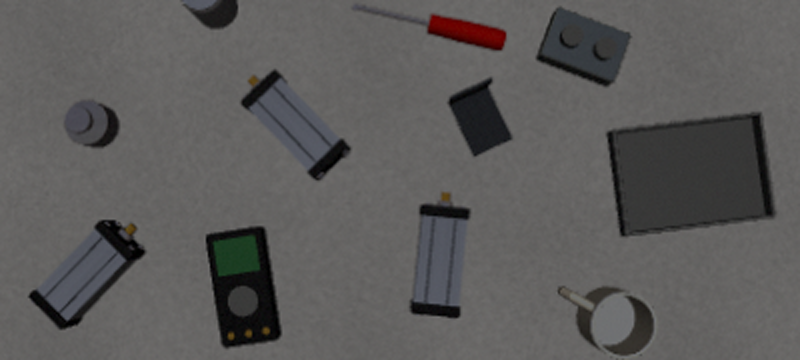

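```bash
python3 - <<'E'
from h import *
from scipy.spatial.transform import Rotation as R
d=eyes.read_camera("top"); im=d["image"]
m=(im.max(2)<75).astype(np.uint8); m=cv2.morphologyEx(m,cv2.MORPH_CLOSE,np.ones((5,5)))
for c in cv2.findContours(m,cv2.RETR_EXTERNAL,cv2.CHAIN_APPROX_NONE)[0]:
    x,y,w,h=cv2.boundingRect(c)
    if 415<x<440 and 205<y<260 and w>50:
        P=ray(d,c.reshape(-1,2),28)[:,:2].astype(np.float32); print((x,y,w,h),cv2.minAreaRect(P))
print("tray corners hand",ray(d,[(424,226),(500,217),(507,269),(431,277)],28))
print("oilcan top,weight top, mug, meter",ray(d,[(220,155)],100),ray(d,[(161,221)],70),ray(d,[(427,320)],85),ray(d,[(241,303)],36))
s=env.state(); M=R.from_euler('xyz',s["tcp_rot"]).as_matrix();print(M,s["t"])
E
```

```text
(423, 216, 85, 62) ((563.8651733398438, -335.93463134765625), (122.64027404785156, 181.6237030029297), 6.812310695648193)
tray corners hand [[ 611.191 -241.787   28.   ]
 [ 631.82  -418.631   28.   ]
 [ 512.89  -432.103   28.   ]
 [ 495.934 -256.026   28.   ]]
oilcan top,weight top, mug, meter [[758.774 208.021 100.   ]] [[620.232 344.311  70.   ]] [[ 405.571 -232.941   85.   ]] [[438.945 170.494  36.   ]]
[[-0.     0.326 -0.945]
 [ 0.    -0.945 -0.326]
 [-1.    -0.    -0.   ]] 0.25
```

```bash
cat > rem.py <<'E'
import sys
from h import *
from scipy.spatial.transform import Rotation as R
x,y,z,yaw=map(float,sys.argv[1:5])
s=env.state(); M=R.from_euler('xyz',s["tcp_rot"])
ya=np.radians(yaw); Y=np.array([np.cos(ya),np.sin(ya),0]); X=np.array([0,0,-1.]); T=R.from_matrix(np.c_[X,Y,np.cross(X,Y)])
D=np.array([x,y,z])-s["eef_pos"]
print("t",s["t"],"pos",s["eef_pos"],"open",s["opening"],"j",s["joints"])
print("shift now",M.inv().apply(D),"shift in target frame",T.inv().apply(D),"turn",(M.inv()*T).as_rotvec(),"F",s["ft_force"],"M",s["moment"])
E
```

>>> {"fn": "jog_arm", "kwargs": {"deltas": [0,-42,-42,0,0,0,1,0,-42,-42,0,0,0,1,0,-42,-42,0,0,0,1,0,-42,-42,0,0,0,1,0,-42,-42,0,0,0,1,0,-42,-42,0,0,0,1,0,-42,-42,0,0,0,1,0,-42,-42,0,0,0,1]}}

```text
t: 1.25
eef_pos: [416.0, -154.2, 404.0]
tcp_rot: [2.458, 1.569, -0.359]
ft_force: [1.1, -0.7, -0.3]
opening: 1.003
```

```bash
python3 rem.py 468 -49 330 -96
```

```text
t 1.25 pos [ 415.982 -154.243  403.982] open 1.00270595575551 j [-0.504  0.234  1.982  0.     0.923  0.742]
shift now [ 74.004 -83.239 -82.764] shift in target frame [  73.982 -110.104  -40.732] turn [ 0.429 -0.002 -0.001] F [ 1.093 -0.693 -0.307] M [-0.02  -0.051 -0.063]
```

>>> {"fn": "jog_arm", "kwargs": {"deltas": [24,-28,-27,0.145,0,0,1,24,-31,-23,0.145,0,0,1,24,-35,-18,0.14,0,0,1,0,0,0,0,0,0,1,0,0,0,0,0,0,1]}}

```text
t: 1.88
eef_pos: [469.1, -42.3, 331.0]
tcp_rot: [2.84, 1.566, -0.414]
ft_force: [-0.8, -0.6, 0.5]
opening: 1.004
```

```bash
python3 rem.py 468 -49 330 -96; python3 - <<'E'
from h import *
d=eyes.read_camera("wrist");cv2.imwrite("pics/w1.png",d["image"][:,:,::-1])
E
```

```text
t 1.875 pos [469.142 -42.274 330.966] open 1.0044872268029315 j [-0.23   0.378  2.011 -0.001  0.748  1.453]
shift now [0.975 6.81  0.389] shift in target frame [0.966 6.808 0.432] turn [-0.007 -0.005 -0.002] F [-0.764 -0.637  0.546] M [ 0.04   0.013 -0.002]
```

View pics/w1.png

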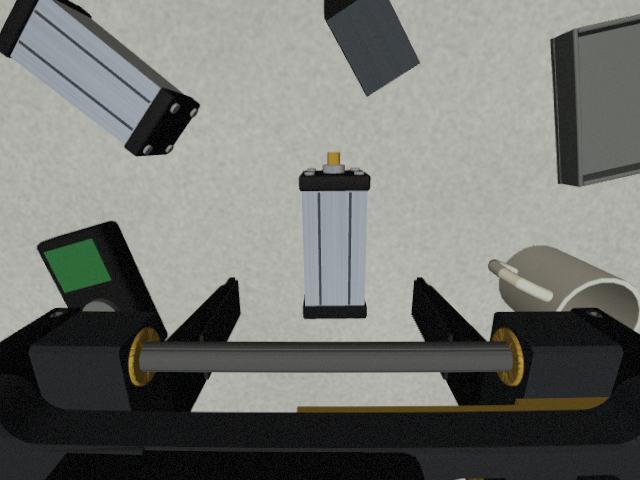

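The wrist view shows housing 2 at about (335,245), stub upward at (334,158), aligned with the jaws. I'll measure it again from here.

```bash
cat > wm.py <<'E'
from h import *
def wm():
    d=eyes.read_camera("wrist"); im=d["image"].astype(int)
    m=((im[:,:,2]-im[:,:,0]>12)&(im[:,:,2]>120)).astype(np.uint8)
    m=cv2.morphologyEx(m,cv2.MORPH_CLOSE,np.ones((7,7)))
    for c in cv2.findContours(m,cv2.RETR_EXTERNAL,cv2.CHAIN_APPROX_NONE)[0]:
        if cv2.contourArea(c)<2000: continue
        P=ray(d,c.reshape(-1,2),52)[:,:2].astype(np.float32)
        print(cv2.boundingRect(c),cv2.minAreaRect(P))
if __name__=="__main__": wm()
E
python3 wm.py
```

```text
(302, 191, 65, 115) ((467.3185729980469, -47.938453674316406), (49.54363250732422, 96.00098419189453), 84.1952896118164)
(10, 0, 150, 144) ((619.501708984375, 113.082763671875), (96.79315185546875, 51.174285888671875), 44.022369384765625)
```

>>> {"fn": "jog_arm", "kwargs": {"deltas": [40,6.5,0,0,0,0,1,40,0,0,0,0,0,1,30,0,0,0,0,0,1,15,0,0,0,0,0,1,0,0,0,0,0,0,1]}}

```text
t: 2.6
eef_pos: [469.2, -54.6, 206.6]
tcp_rot: [2.938, 1.556, -0.319]
ft_force: [0.6, 0.6, 0.2]
opening: 1.0
```

```bash
python3 rem.py 467.5 -48.5 203 -96
```

```text
t 2.6 pos [469.219 -54.578 206.567] open 1.0004727511147358 j [-0.256  0.604  2.105 -0.002  0.418  1.433]
shift now [ 3.516 -5.849  2.461] shift in target frame [ 3.567 -5.865  2.345] turn [-0.011 -0.014 -0.003] F [0.622 0.641 0.221] M [0.031 0.079 0.051]
```

>>> {"fn": "jog_arm", "kwargs": {"deltas": [3.5,-5.8,2.4,-0.011,-0.014,-0.003,1,0,0,0,0,0,0,1]}}

```text
t: 2.85
eef_pos: [467.6, -49.0, 204.4]
tcp_rot: [3.063, 1.569, -0.183]
ft_force: [0.1, -0.3, -0.9]
opening: 1.0
```

```bash
python3 rem.py 467.5 -48.5 203 -96
```

```text
t 2.85 pos [467.558 -48.952 204.416] open 0.9999931759132717 j [-0.245  0.608  2.109  0.     0.424  1.43 ]
shift now [ 1.416 -0.444  0.107] shift in target frame [ 1.416 -0.443  0.105] turn [-0.    -0.001 -0.   ] F [ 0.057 -0.272 -0.884] M [0.02  0.001 0.075]
```

Close the jaws.

>>> {"fn": "jog_arm", "kwargs": {"deltas": [1,0,0,0,0,0,0,0,0,0,0,0,0,0,0,0,0,0,0,0,0,0,0,0,0,0,0,0,0,0,0,0,0,0,0,0,0,0,0,0,0,0,0,0,0,0,0,0,0]}}

```text
t: 3.72
eef_pos: [467.8, -48.9, 204.6]
tcp_rot: [3.014, 1.567, -0.231]
ft_force: [-0.8, -0.6, 1.2]
opening: 0.523
```

```bash
python3 rem.py 467.5 -48.5 330 -96
```

```text
t 3.725 pos [467.768 -48.9   204.561] open 0.523457998480554 j [-0.245  0.608  2.109  0.     0.422  1.43 ]
shift now [-125.439   -0.307   -0.177] shift in target frame [-125.439   -0.369    0.308] turn [ 0.001 -0.004 -0.   ] F [-0.773 -0.642  1.18 ] M [0.112 0.019 0.032]
```

>>> {"fn": "jog_arm", "kwargs": {"deltas": [-15,0,0,0,0,0,0,-30,0,0,0,0,0,0,-35,0,0,0,0,0,0,-25,0,0,0,0,0,0,-10,0,0,0,0,0,0,0,0,0,0,0,0,0,0,0,0,0,0,0,0]}}

```text
t: 4.6
eef_pos: [466.2, -48.5, 324.9]
tcp_rot: [3.122, 1.57, -0.124]
ft_force: [0.5, -0.4, -3.5]
opening: 0.527
```

```bash
python3 rem.py 467.5 -48.5 330 -96
cat > st.py <<'E'
from h import *
from scipy.spatial.transform import Rotation as R
import sys
s=env.state(); M=R.from_euler('xyz',s["tcp_rot"]).inv()
print(round(s["t"],3),"pos",s["eef_pos"],"Ft",M.apply(s["ft_force"]),"Mt",M.apply(s["moment"]),"tau",s["tau"],"open",round(s["opening"],3),"X",M.inv().apply([1,0,0]))
E
python3 st.py
```

```text
t 4.6 pos [466.229 -48.501 324.932] open 0.5274966828672846 j [-0.245  0.385  2.022  0.     0.734  1.43 ]
shift now [-5.067 -0.133 -1.27 ] shift in target frame [-5.068 -0.134 -1.264] turn [ 0.    -0.001 -0.   ] F [ 0.541 -0.353 -3.519] M [ 0.044  0.056 -0.01 ]
4.6 pos [466.229 -48.501 324.932] Ft [ 3.519  0.294 -0.571] Mt [ 0.01  -0.06  -0.038] tau [  0.041 -48.767 -19.312   0.033  -0.057   0.   ] open 0.527 X [ 0.001 -0.    -1.   ]
```

>>> {"fn": "jog_arm", "kwargs": {"deltas": [0,0,-45,0,0,0,0,0,0,-45,0,0,0,0]}}

```text
t: 4.85
eef_pos: [555.9, -57.8, 323.2]
tcp_rot: [-0.136, 1.567, 2.901]
ft_force: [0.4, 0.3, -2.6]
opening: 0.523
```

```bash
python3 st.py
```

```text
4.85 pos [555.866 -57.816 323.228] Ft [ 2.632 -0.384 -0.357] Mt [0.037 0.033 0.009] tau [ -0.191 -62.077 -16.979   0.053  -0.724  -0.132] open 0.523 X [-0.004  0.001 -1.   ]
```

>>> {"fn": "jog_arm", "kwargs": {"deltas": [0,0,0,0,0,0,0,0,0,0,0,0,0,0,0,0,0,0,0,0,0]}}

```text
t: 5.22
eef_pos: [556.8, -57.9, 319.8]
tcp_rot: [-0.126, 1.562, 2.911]
ft_force: [-0.2, 0.5, -3.0]
opening: 0.527
```

```bash
python3 st.py
```

```text
5.225 pos [556.76  -57.938 319.822] Ft [ 3.049 -0.519  0.211] Mt [ 0.027 -0.012 -0.043] tau [ -0.001 -57.808 -21.627   0.036  -0.07    0.002] open 0.527 X [-0.009  0.002 -1.   ]
```

>>> {"fn": "jog_arm", "kwargs": {"deltas": [0,0,45,0,0,0,0,0,0,45,0,0,0,0]}}

```text
t: 5.48
eef_pos: [465.6, -48.4, 319.9]
tcp_rot: [-0.129, 1.562, 2.908]
ft_force: [0.6, -0.3, -2.8]
opening: 0.525
```

```bash
python3 st.py
```

```text
5.475 pos [465.588 -48.399 319.938] Ft [ 2.819  0.275 -0.701] Mt [-0.048 -0.035 -0.003] tau [  1.28  -44.011 -22.113   0.058   0.658   0.179] open 0.525 X [-0.008  0.002 -1.   ]
```

>>> {"fn": "jog_arm", "kwargs": {"deltas": [0,0,0,0,0,0,0,0,0,0,0,0,0,0,0,0,0,0,0,0,0]}}

```text
t: 5.85
eef_pos: [463.0, -48.0, 320.7]
tcp_rot: [-0.125, 1.562, 2.912]
ft_force: [-0.3, -0.2, -3.0]
opening: 0.526
```

```bash
python3 st.py
```

```text
5.85 pos [462.956 -48.013 320.673] Ft [2.967 0.232 0.21 ] Mt [-0.007  0.058 -0.044] tau [  0.013 -48.137 -18.243   0.029  -0.008  -0.003] open 0.526 X [-0.009  0.002 -1.   ]
```

```bash
cat > avg.py <<'E'
from h import *
from scipy.spatial.transform import Rotation as R
import sys
n=int(sys.argv[1]) if len(sys.argv)>1 else 8
F=[];Mo=[];T=[]
for i in range(n):
    s=env.state(); M=R.from_euler('xyz',s["tcp_rot"]).inv()
    F.append(M.apply(s["ft_force"]));Mo.append(M.apply(s["moment"]));T.append(s["tau"]); eyes.read_camera("wrist")
for nm,a in (("F",F),("M",Mo),("tau",T)):
    a=np.array(a);print(nm,a.mean(0),"sd",a.std(0))
print("t",s["t"],s["eef_pos"],"X",M.inv().apply([1,0,0]))
E
python3 avg.py 8
```

```text
F [ 2.988 -0.088  0.057] sd [0.335 0.531 0.25 ]
M [-0.009 -0.006 -0.033] sd [0.031 0.025 0.007]
tau [ -0.001 -47.892 -18.541   0.03   -0.033  -0.001] sd [0.006 0.13  0.152 0.001 0.013 0.001]
t 6.2 [462.807 -47.958 320.459] X [-0.009  0.002 -1.   ]
```

>>> {"fn": "jog_arm", "kwargs": {"deltas": [0,0,0,0,0.15,0,0,0,0,0,0,0,0,0,0,0,0,0,0,0,0,0,0,0,0,0,0,0,0,0,0,0,0,0,0]}}

```text
t: 6.88
eef_pos: [462.9, -47.9, 320.2]
tcp_rot: [-3.13, 1.435, -0.093]
ft_force: [1.0, 0.1, -2.9]
opening: 0.526
```

```bash
python3 avg.py 5
```

```text
F [ 2.709  0.042 -0.036] sd [0.65  0.199 0.481]
M [-0.003 -0.186 -0.063] sd [0.015 0.029 0.025]
tau [  0.002 -46.99  -18.739   0.076  -0.548   0.009] sd [0.005 0.037 0.018 0.003 0.014 0.003]
t 7.075 [462.865 -47.965 320.231] X [ 0.135 -0.013 -0.991]
```

>>> {"fn": "jog_arm", "kwargs": {"deltas": [0,0,0,0,-0.11,0,0,0,0,0,0,0,0,0]}}

```text
t: 7.38
eef_pos: [462.9, -47.9, 320.3]
tcp_rot: [-3.084, 1.546, -0.048]
ft_force: [0.0, -0.3, -3.6]
opening: 0.523
```

```bash
python3 avg.py 5
```

```text
F [2.773 0.149 0.032] sd [0.538 0.451 0.349]
M [-0.001 -0.045 -0.025] sd [0.041 0.032 0.028]
tau [ -0.002 -47.385 -18.765  -0.032   0.135   0.066] sd [0.007 0.048 0.049 0.091 0.377 0.08 ]
t 7.575 [462.623 -47.906 320.334] X [ 0.026 -0.001 -1.   ]
```

>>> {"fn": "jog_arm", "kwargs": {"deltas": [0,0,0,0,-0.18,0,0,0,0,0,0,0,0,0,0,0,0,0,0,0,0,0,0,0,0,0,0,0,0,0,0,0,0,0,0]}}

```text
t: 8.25
eef_pos: [462.5, -47.9, 320.5]
tcp_rot: [-0.012, 1.425, 3.025]
ft_force: [-0.6, -0.0, -3.5]
opening: 0.526
```

```bash
python3 avg.py 5
```

```text
F [ 2.859  0.114 -0.044] sd [0.506 0.673 0.3  ]
M [-0.032  0.127 -0.001] sd [0.023 0.016 0.026]
tau [ -0.002 -48.478 -18.358  -0.01    0.434  -0.009] sd [0.007 0.053 0.019 0.003 0.019 0.003]
t 8.45 [462.543 -47.879 320.481] X [-0.145  0.017 -0.989]
```

>>> {"fn": "jog_arm", "kwargs": {"deltas": [0,0,0,0,0.11,0,0,0,0,0,0,0,0,0]}}

```text
t: 8.75
eef_pos: [462.5, -47.8, 320.4]
tcp_rot: [-0.048, 1.536, 2.989]
ft_force: [0.3, -0.8, -2.7]
opening: 0.525
```

```bash
python3 avg.py 5
```

```text
F [ 2.836  0.065 -0.07 ] sd [0.305 0.454 0.437]
M [-0.002  0.044 -0.043] sd [0.019 0.034 0.015]
tau [  0.001 -48.076 -18.46    0.07   -0.24   -0.038] sd [0.004 0.071 0.032 0.056 0.367 0.044]
t 8.95 [462.765 -47.905 320.261] X [-0.036  0.006 -0.999]
```

Housing 2 gives about 0.29 kg and no jump in moment between the tilt directions, so it looks sound. I'll put it back.

```bash
python3 rem.py 467.8 -48.9 205 -96
```

```text
t 9.0 pos [462.791 -47.894 320.253] open 0.5248466830507608 j [-0.245  0.392  2.027 -0.005  0.758  1.434]
shift now [114.991   0.675  -9.27 ] shift in target frame [115.253   0.477  -5.087] turn [0.    0.036 0.002] F [ 0.018  0.083 -3.   ] M [ 0.005 -0.029 -0.052]
```

>>> {"fn": "jog_arm", "kwargs": {"deltas": [0,0,-5,0,0.036,0,0,40,0,0,0,0,0,0,40,0,0,0,0,0,0,20,0,0,0,0,0,0,0,0,0,0,0,0,0]}}

```text
t: 9.62
eef_pos: [470.3, -48.7, 217.9]
tcp_rot: [-3.015, 1.562, 0.022]
ft_force: [0.3, -0.9, -2.6]
opening: 0.525
```

```bash
python3 rem.py 467.8 -48.9 205 -96
```

```text
t 9.625 pos [470.286 -48.654 217.86 ] open 0.5253733522422085 j [-0.243  0.582  2.097  0.005  0.454  1.428]
shift now [12.837  0.519  2.558] shift in target frame [12.86   0.505  2.446] turn [-0.    -0.009  0.001] F [ 0.25  -0.858 -2.58 ] M [ 0.02  -0.001 -0.015]
```

>>> {"fn": "jog_arm", "kwargs": {"deltas": [8,0,2.5,0,-0.009,0,0,4,0,0,0,0,0,0,1,0,0,0,0,0,0,0,0,0,0,0,0,0]}}

```text
t: 10.12
eef_pos: [468.4, -48.5, 206.1]
tcp_rot: [-2.974, 1.567, 0.063]
ft_force: [0.6, 0.3, -2.6]
opening: 0.527
```

```bash
python3 rem.py 467.8 -48.9 205 -96
```

```text
t 10.125 pos [468.435 -48.498 206.097] open 0.5271446078454027 j [-0.244  0.605  2.106  0.003  0.427  1.43 ]
shift now [1.095 0.467 0.593] shift in target frame [1.097 0.466 0.59 ] turn [-0.    -0.003  0.001] F [ 0.606  0.328 -2.588] M [0.017 0.017 0.   ]
```

>>> {"fn": "jog_arm", "kwargs": {"deltas": [1.3,0,0,0,0,0,0,0,0,0,0,0,0,0,0,0,0,0,0,0,1,0,0,0,0,0,0,1,0,0,0,0,0,0,1,0,0,0,0,0,0,1]}}

```text
t: 10.88
eef_pos: [468.7, -48.6, 205.7]
tcp_rot: [-3.095, 1.565, -0.058]
ft_force: [-0.0, -0.4, 0.3]
opening: 0.889
```

>>> {"fn": "jog_arm", "kwargs": {"deltas": [-30,0,0,0,0,0,1,-50,0,0,0,0,0,1,-45,0,0,0,0,0,1,0,0,0,0,0,0,1]}}

```text
t: 11.38
eef_pos: [468.1, -48.6, 333.9]
tcp_rot: [-3.03, 1.567, 0.007]
ft_force: [0.2, -0.4, -0.2]
opening: 1.002
```

```bash
python3 rem.py 619.5 113 330 -45.5;python3 wm.py
```

```text
t 11.375 pos [468.133 -48.597 333.867] open 1.0020938952436407 j [-0.244  0.373  2.009  0.002  0.756  1.43 ]
shift now [   4.515 -176.556 -133.597] shift in target frame [   3.867   -9.165 -221.227] turn [-0.882 -0.004 -0.001] F [ 0.239 -0.447 -0.241] M [-0.023  0.017  0.026]
(294, 189, 64, 114) ((468.1234436035156, -46.96882629394531), (49.66060256958008, 95.64646911621094), 84.20596313476562)
(7, 0, 148, 142) ((619.423583984375, 113.37150573730469), (97.07516479492188, 50.98915481567383), 43.66361999511719)
```

>>> {"fn": "jog_arm", "kwargs": {"deltas": [0,0,0,-0.176,0,0,1,0,0,0,-0.176,0,0,1,0,0,0,-0.176,0,0,1,0,0,0,-0.176,0,0,1,0,0,0,-0.178,0,0,1,1,-2,-55,0,0,0,1,1,-2,-55,0,0,0,1,1,-2,-55,0,0,0,1,1,-2,-50,0,0,0,1,0,0,0,0,0,0,1]}}

```text
t: 12.68
eef_pos: [613.6, 116.7, 310.7]
tcp_rot: [-0.954, 1.549, 2.993]
ft_force: [-0.1, -0.2, 0.0]
opening: 0.998
```

```bash
python3 rem.py 619.5 113 203 -45.5;python3 wm.py
```

```text
t 12.675 pos [613.596 116.713 310.695] open 0.9978421393684281 j [0.082 0.595 1.651 0.006 0.917 0.843]
shift now [107.534   8.702  -2.741] shift in target frame [107.695   6.787  -1.609] turn [0.029 0.013 0.017] F [-0.059 -0.226  0.038] M [-0.045 -0.033 -0.01 ]
(307, 186, 75, 126) ((618.8328247070312, 112.84912109375), (96.14323425292969, 49.62758255004883), 43.901424407958984)
```

>>> {"fn": "jog_arm", "kwargs": {"deltas": [0,7,-2,0.037,0.013,0.017,1,35,0,0,0,0,0,1,35,0,0,0,0,0,1,20,0,0,0,0,0,1,0,0,0,0,0,0,1]}}

```text
t: 13.35
eef_pos: [618.3, 106.5, 216.5]
tcp_rot: [1.31, 1.57, -1.078]
ft_force: [-0.3, -0.3, 0.2]
opening: 1.0
```

```bash
python3 rem.py 619.3 113 203 -46
```

```text
t 13.35 pos [618.285 106.504 216.509] open 0.9999255031451323 j [ 0.066  0.721  1.707 -0.002  0.713  0.884]
shift now [13.503 -4.057 -5.192] shift in target frame [13.509 -3.968 -5.243] turn [-0.014  0.    -0.001] F [-0.261 -0.313  0.15 ] M [ 0.002 -0.054 -0.055]
```

>>> {"fn": "jog_arm", "kwargs": {"deltas": [6,-4,-5,-0.014,0,0,1,6,0,0,0,0,0,1,0,0,0,0,0,0,1]}}

```text
t: 13.72
eef_pos: [619.6, 112.3, 205.8]
tcp_rot: [2.117, 1.567, -0.258]
ft_force: [-0.9, -0.0, -0.8]
opening: 1.0
```

```bash
python3 rem.py 619.3 113 203 -46
```

```text
t 13.725 pos [619.603 112.318 205.833] open 1.0004145261895199 j [ 0.075  0.739  1.706 -0.002  0.693  0.88 ]
shift now [ 2.831 -0.711 -0.249] shift in target frame [ 2.833 -0.701 -0.256] turn [-0.001 -0.002 -0.003] F [-0.851 -0.025 -0.78 ] M [-0.023 -0.003 -0.005]
```

>>> {"fn": "jog_arm", "kwargs": {"deltas": [2,0,0,0,0,0,0,0,0,0,0,0,0,0,0,0,0,0,0,0,0,0,0,0,0,0,0,0,0,0,0,0,0,0,0,0,0,0,0,0,0,0,0,0,0,0,0,0,0]}}

```text
t: 14.6
eef_pos: [619.7, 112.4, 204.7]
tcp_rot: [2.215, 1.566, -0.159]
ft_force: [0.8, -0.1, -0.3]
opening: 0.524
```

```bash
python3 rem.py 619.3 113 203 -46
```

```text
t 14.6 pos [619.689 112.43  204.696] open 0.5244132323958217 j [ 0.075  0.741  1.706 -0.002  0.69   0.88 ]
shift now [ 1.694 -0.688 -0.11 ] shift in target frame [ 1.696 -0.681 -0.116] turn [-0.001 -0.003 -0.004] F [ 0.79  -0.149 -0.279] M [ 0.071  0.048 -0.017]
```

>>> {"fn": "jog_arm", "kwargs": {"deltas": [-15,0,0,0,0,0,0,-30,0,0,0,0,0,0,-35,0,0,0,0,0,0,-30,0,0,0,0,0,0,-10,0,0,0,0,0,0,0,0,0,0,0,0,0,0,0,0,0,0,0,0]}}

```text
t: 15.48
eef_pos: [618.1, 112.4, 328.4]
tcp_rot: [0.923, 1.569, -1.452]
ft_force: [0.1, -0.4, -4.2]
opening: 0.524
```

```bash
python3 avg.py 6
```

```text
F [ 4.287 -0.373  0.191] sd [0.299 0.573 0.218]
M [-0.002 -0.016  0.025] sd [0.023 0.031 0.016]
tau [  0.015 -66.989 -24.369   0.058  -0.039   0.   ] sd [0.011 0.378 0.164 0.001 0.007 0.   ]
t 15.725 [618.284 112.405 328.603] X [ 0.    -0.001 -1.   ]
```

>>> {"fn": "jog_arm", "kwargs": {"deltas": [0,0,45,0,0,0,0,0,0,45,0,0,0,0]}}

```text
t: 16.02
eef_pos: [553.3, 50.1, 327.7]
tcp_rot: [1.607, 1.569, -0.765]
ft_force: [0.4, -1.0, -4.0]
opening: 0.523
```

```bash
python3 avg.py 6
```

```text
F [4.133 0.012 0.152] sd [0.677 0.482 0.981]
M [0.015 0.009 0.042] sd [0.022 0.067 0.032]
tau [  1.224 -57.479 -23.545   0.159  -0.212   0.057] sd [3.122 2.03  5.073 0.347 0.725 0.43 ]
t 16.275 [554.607  50.583 328.424] X [ 0.003 -0.001 -1.   ]
```

>>> {"fn": "jog_arm", "kwargs": {"deltas": [0,0,-45,0,0,0,0,0,0,-45,0,0,0,0]}}

```text
t: 16.58
eef_pos: [621.0, 114.5, 328.6]
tcp_rot: [1.916, 1.568, -0.459]
ft_force: [-0.0, -0.4, -4.6]
opening: 0.527
```

```bash
python3 avg.py 6
```

```text
F [ 4.275 -0.377  0.234] sd [0.809 1.116 0.424]
M [-0.015 -0.03   0.006] sd [0.022 0.02  0.085]
tau [ -0.796 -67.782 -22.741  -0.031   0.146  -0.034] sd [2.868 1.926 4.78  0.398 0.674 0.362]
t 16.825 [619.517 113.602 327.886] X [ 0.001 -0.002 -1.   ]
```

>>> {"fn": "jog_arm", "kwargs": {"deltas": [0,0,0,0,0.15,0,0,0,0,0,0,0,0,0,0,0,0,0,0,0,0,0,0,0,0,0,0,0]}}

```text
t: 17.38
eef_pos: [618.3, 111.7, 328.3]
tcp_rot: [3.135, 1.425, 0.76]
ft_force: [0.2, 0.4, -4.5]
opening: 0.523
```

```bash
python3 avg.py 6
```

```text
F [4.159 0.037 0.139] sd [0.209 0.402 0.323]
M [-0.012 -0.186  0.013] sd [0.03  0.029 0.04 ]
tau [ -0.055 -65.948 -24.357   0.352  -0.439   0.016] sd [0.04  0.025 0.029 0.029 0.027 0.018]
t 17.625 [618.353 111.906 328.229] X [ 0.106  0.101 -0.989]
```

>>> {"fn": "jog_arm", "kwargs": {"deltas": [0,0,0,0,-0.12,0,0,0,0,0,0,0,0,0]}}

```text
t: 17.92
eef_pos: [618.4, 112.0, 328.2]
tcp_rot: [3.093, 1.545, 0.718]
ft_force: [-0.2, 0.7, -4.2]
opening: 0.529
```

```bash
python3 avg.py 8
```

```text
F [ 4.04   0.019 -0.098] sd [0.583 0.363 0.365]
M [-0.007 -0.015  0.052] sd [0.024 0.033 0.037]
tau [  0.041 -66.316 -24.339  -0.051   0.035   0.116] sd [0.063 0.046 0.06  0.307 0.29  0.212]
t 18.275 [618.2   111.701 328.402] X [ 0.019  0.017 -1.   ]
```

>>> {"fn": "jog_arm", "kwargs": {"deltas": [0,0,0,0,-0.18,0,0,0,0,0,0,0,0,0,0,0,0,0,0,0,0,0,0,0,0,0,0,0]}}

```text
t: 18.82
eef_pos: [618.2, 111.7, 328.5]
tcp_rot: [0.006, 1.422, -2.37]
ft_force: [0.1, -0.1, -3.7]
opening: 0.523
```

```bash
python3 avg.py 6
```

```text
F [ 4.028 -0.266 -0.754] sd [0.477 0.703 0.318]
M [0.008 0.197 0.023] sd [0.031 0.019 0.03 ]
tau [  0.022 -67.178 -24.034  -0.235   0.434  -0.016] sd [0.031 0.057 0.021 0.028 0.033 0.016]
t 19.075 [618.272 111.683 328.526] X [-0.107 -0.105 -0.989]
```

>>> {"fn": "jog_arm", "kwargs": {"deltas": [0,0,0,0,0.12,0,0,0,0,0,0,0,0,0]}}

```text
t: 19.38
eef_pos: [618.2, 111.7, 328.4]
tcp_rot: [0.033, 1.542, -2.343]
ft_force: [-0.8, 0.6, -4.3]
opening: 0.522
```

```bash
python3 avg.py 8
```

```text
F [ 4.369 -0.029 -0.475] sd [0.388 0.607 0.554]
M [-0.011  0.044  0.049] sd [0.018 0.044 0.042]
tau [ -0.054 -66.815 -24.173   0.126  -0.109  -0.076] sd [0.045 0.095 0.037 0.238 0.308 0.138]
t 19.725 [618.385 111.975 328.173] X [-0.021 -0.021 -1.   ]
```

Housing 1 (~0.42 kg) also shows a moment that is linear in tilt with no jump, so it is sound. I'll put it back.

```bash
python3 rem.py 619.7 112.4 205 -46
```

```text
t 19.775 pos [618.369 111.963 328.192] open 0.5213823243655881 j [ 0.077  0.579  1.625 -0.024  0.96   0.895]
shift now [123.101   0.506  -4.899] shift in target frame [123.192   0.61   -1.261] turn [-0.002  0.03  -0.001] F [ 0.351 -0.272 -4.51 ] M [ 0.031 -0.067  0.013]
```

>>> {"fn": "jog_arm", "kwargs": {"deltas": [0,0,-3,0,0.03,0,0,40,0,0,0,0,0,0,40,0,0,0,0,0,0,25,0,0,0,0,0,0,0,0,0,0,0,0,0]}}

```text
t: 20.4
eef_pos: [622.0, 114.8, 221.3]
tcp_rot: [2.793, 1.562, 0.417]
ft_force: [0.3, -0.1, -2.7]
opening: 0.523
```

```bash
python3 rem.py 619.7 112.4 205 -46
```

```text
t 20.4 pos [622.009 114.832 221.271] open 0.5225799782862106 j [0.078 0.719 1.693 0.004 0.721 0.879]
shift now [16.244  0.104  3.483] shift in target frame [16.271  0.146  3.351] turn [-0.002 -0.008 -0.003] F [ 0.275 -0.051 -2.684] M [-0.032  0.056 -0.017]
```

>>> {"fn": "jog_arm", "kwargs": {"deltas": [9,0,3.4,0,-0.008,-0.003,0,5,0,0,0,0,0,0,0,0,0,0,0,0,0]}}

```text
t: 20.78
eef_pos: [620.1, 112.5, 208.9]
tcp_rot: [2.531, 1.567, 0.155]
ft_force: [0.7, 0.4, -4.2]
opening: 0.524
```

```bash
python3 rem.py 619.7 112.4 205 -46
```

```text
t 20.775 pos [620.15  112.46  208.945] open 0.5239372380084325 j [0.075 0.735 1.703 0.    0.7   0.879]
shift now [ 3.944 -0.277  0.378] shift in target frame [ 3.945 -0.269  0.365] turn [-0.002 -0.003 -0.002] F [ 0.718  0.354 -4.209] M [-0.014 -0.032  0.023]
```

>>> {"fn": "jog_arm", "kwargs": {"deltas": [3.5,0,0,0,0,0,0,1,0,0,0,0,0,0,0,0,0,0,0,0,0]}}

```text
t: 21.15
eef_pos: [620.4, 112.5, 205.3]
tcp_rot: [2.518, 1.565, 0.142]
ft_force: [0.3, 0.1, -3.8]
opening: 0.526
```

```bash
python3 rem.py 619.7 112.4 205 -46
```

```text
t 21.15 pos [620.436 112.504 205.278] open 0.5255761750045237 j [0.075 0.74  1.704 0.001 0.691 0.879]
shift now [ 0.274 -0.436  0.603] shift in target frame [ 0.278 -0.436  0.601] turn [-0.002 -0.005 -0.003] F [ 0.285  0.07  -3.787] M [ 0.027 -0.036 -0.018]
```

>>> {"fn": "jog_arm", "kwargs": {"deltas": [0.8,0,0,0,0,0,0,0,0,0,0,0,0,0,0,0,0,0,0,0,1,0,0,0,0,0,0,1,0,0,0,0,0,0,1,0,0,0,0,0,0,1,-30,0,0,0,0,0,1,-50,0,0,0,0,0,1,-50,0,0,0,0,0,1,0,0,0,0,0,0,1]}}

```text
t: 22.4
eef_pos: [620.0, 112.4, 339.1]
tcp_rot: [2.507, 1.563, 0.131]
ft_force: [-0.8, -0.1, -0.7]
opening: 0.999
```

```bash
python3 wm.py;  python3 rem.py 452.4 350.7 330 46
```

```text
(294, 190, 63, 111) ((620.1431884765625, 113.09716796875), (94.74887084960938, 49.702354431152344), 43.85715866088867)
t 22.45 pos [619.624 112.35  336.881] open 0.9980746090176142 j [0.074 0.568 1.62  0.    0.95  0.879]
shift now [   6.381 -287.726  -44.665] shift in target frame [   6.881   55.291 -285.863] turn [-1.608 -0.001 -0.004] F [ 0.901 -0.133 -0.856] M [-0.    -0.031 -0.04 ]
```

>>> {"fn": "jog_arm", "kwargs": {"deltas": [0,0,0,-0.178,0,0,1,0,0,0,-0.178,0,0,1,0,0,0,-0.178,0,0,1,0,0,0,-0.178,0,0,1,0,0,0,-0.178,0,0,1,0,0,0,-0.178,0,0,1,0,0,0,-0.178,0,0,1,0,0,0,-0.178,0,0,1,0,0,0,-0.178,0,0,1]}}

```text
t: 23.58
eef_pos: [617.8, 112.0, 321.4]
tcp_rot: [-2.365, 1.552, -3.087]
ft_force: [-0.6, 0.3, -0.2]
opening: 0.999
```

```bash
  python3 rem.py 452.4 350.7 330 46
```

```text
t 23.575 pos [617.84  112.036 321.356] open 0.9993994391957775 j [ 0.074  0.586  1.633  0.     0.941 -0.774]
shift now [  -5.838   69.551 -282.018] shift in target frame [  -8.644   56.756 -284.797] turn [ 0.045 -0.013  0.013] F [-0.634  0.329 -0.166] M [ 0.086 -0.099 -0.05 ]
```

>>> {"fn": "jog_arm", "kwargs": {"deltas": [-3,11,-50,0.045,-0.013,0.013,1,-2,11,-52,0,0,0,1,-2,11,-52,0,0,0,1,-2,11,-52,0,0,0,1,-2,11,-52,0,0,0,1,0,0,-15,0,0,0,1,0,0,0,0,0,0,1]}}

```text
t: 24.45
eef_pos: [452.1, 344.4, 322.3]
tcp_rot: [-1.968, 1.555, -2.734]
ft_force: [0.4, 0.9, -0.7]
opening: 1.002
```

```bash
python3 wm.py;  python3 rem.py 452.4 350.7 203 46
```

```text
(302, 186, 68, 119) ((451.3174133300781, 351.5243835449219), (49.6839485168457, 95.56317901611328), 46.07065963745117)
t 24.5 pos [452.548 344.    322.341] open 1.0003051751033516 j [ 0.533  0.51   1.785  0.003  0.862 -0.272]
shift now [119.288   6.403  -4.051] shift in target frame [119.341   4.717  -4.761] turn [ 0.001 -0.006  0.014] F [ 0.5   -0.3    0.084] M [ 0.026 -0.115 -0.019]
```

>>> {"fn": "jog_arm", "kwargs": {"deltas": [35,3,-3,0,-0.006,0.014,1,40,0,0,0,0,0,1,25,0,0,0,0,0,1,0,0,0,0,0,0,1]}}

```text
t: 25.0
eef_pos: [456.4, 343.2, 218.9]
tcp_rot: [0.675, 1.57, -0.099]
ft_force: [1.1, -0.3, 0.7]
opening: 1.002
```

```bash
python3 rem.py 451.8 351.1 203 46
```

```text
t 25.0 pos [456.375 343.234 218.858] open 1.0021531556477745 j [ 0.529  0.663  1.852 -0.001  0.625 -0.267]
shift now [15.851  2.418 -8.784] shift in target frame [15.858  2.48  -8.755] turn [-0.006  0.001 -0.001] F [ 1.073 -0.34   0.738] M [ 0.038 -0.18   0.006]
```

>>> {"fn": "jog_arm", "kwargs": {"deltas": [8,2.4,-9,-0.006,0,0,1,5,0,0,0,0,0,1,0,0,0,0,0,0,1]}}

```text
t: 25.38
eef_pos: [452.6, 351.0, 206.9]
tcp_rot: [1.086, 1.567, 0.318]
ft_force: [0.9, 0.4, -0.4]
opening: 1.002
```

```bash
python3 rem.py 451.8 351.1 203 46
```

```text
t 25.375 pos [452.637 350.979 206.937] open 1.0021868857143563 j [ 0.544  0.684  1.854 -0.002  0.6   -0.256]
shift now [ 3.934 -0.508 -0.693] shift in target frame [ 3.937 -0.495 -0.686] turn [-0.001  0.002 -0.003] F [ 0.861  0.385 -0.446] M [ 0.055 -0.151  0.026]
```

>>> {"fn": "jog_arm", "kwargs": {"deltas": [3,0,0,0,0,0,0,0,0,0,0,0,0,0,0,0,0,0,0,0,0,0,0,0,0,0,0,0,0,0,0,0,0,0,0,0,0,0,0,0,0,0,0,0,0,0,0,0,0]}}

```text
t: 26.25
eef_pos: [452.3, 350.8, 204.8]
tcp_rot: [1.019, 1.567, 0.251]
ft_force: [-0.8, -0.2, 0.4]
opening: 0.525
```

```bash
python3 rem.py 451.8 351.1 203 46
```

```text
t 26.25 pos [452.322 350.781 204.846] open 0.5251918131451074 j [ 0.544  0.687  1.855 -0.002  0.596 -0.256]
shift now [ 1.845 -0.139 -0.601] shift in target frame [ 1.846 -0.133 -0.597] turn [-0.001  0.002 -0.003] F [-0.786 -0.161  0.354] M [-0.206 -0.005 -0.06 ]
```

>>> {"fn": "jog_arm", "kwargs": {"deltas": [-15,0,0,0,0,0,0,-30,0,0,0,0,0,0,-35,0,0,0,0,0,0,-30,0,0,0,0,0,0,-10,0,0,0,0,0,0,0,0,0,0,0,0,0,0,0,0,0,0,0,0]}}

```text
t: 27.12
eef_pos: [451.2, 350.3, 328.3]
tcp_rot: [-1.112, 1.57, -1.88]
ft_force: [0.2, -0.3, -6.0]
opening: 0.527
```

```bash
python3 avg.py 6
```

```text
F [5.906 0.066 0.079] sd [0.255 0.335 0.259]
M [ 0.01  -0.097  0.131] sd [0.027 0.03  0.039]
tau [  0.018 -61.272 -23.001   0.051   0.058  -0.   ] sd [0.012 0.354 0.155 0.001 0.008 0.   ]
t 27.375 [451.359 350.47  328.58 ] X [-0.    -0.001 -1.   ]
```

>>> {"fn": "jog_arm", "kwargs": {"deltas": [0,0,45,0,0,0,0,0,0,45,0,0,0,0]}}

```text
t: 27.68
eef_pos: [516.0, 288.6, 328.4]
tcp_rot: [-1.466, 1.57, -2.23]
ft_force: [-0.4, 0.7, -4.5]
opening: 0.522
```

```bash
python3 avg.py 6
```

```text
F [ 5.375 -0.103  0.884] sd [0.645 0.449 2.608]
M [ 0.011 -0.151  0.155] sd [0.016 0.175 0.027]
tau [  1.903 -63.782 -22.565   0.188   0.201   0.055] sd [5.728 1.396 2.457 0.549 0.364 0.541]
t 27.925 [515.197 289.097 328.24 ] X [-0.001 -0.001 -1.   ]
```

>>> {"fn": "jog_arm", "kwargs": {"deltas": [0,0,-45,0,0,0,0,0,0,-45,0,0,0,0]}}

```text
t: 28.22
eef_pos: [449.0, 352.8, 328.2]
tcp_rot: [-1.625, 1.57, -2.392]
ft_force: [0.4, 0.1, -6.3]
opening: 0.525
```

```bash
python3 avg.py 6
```

```text
F [ 5.653  0.021 -0.834] sd [0.473 0.458 2.143]
M [-0.032 -0.016  0.131] sd [0.032 0.18  0.038]
tau [ -2.23  -60.428 -23.361  -0.108  -0.017  -0.068] sd [5.74  1.157 1.894 0.544 0.31  0.579]
t 28.475 [449.97  352.163 328.401] X [-0.    -0.001 -1.   ]
```

>>> {"fn": "jog_arm", "kwargs": {"deltas": [0,0,0,0,0.15,0,0,0,0,0,0,0,0,0,0,0,0,0,0,0,0,0,0,0,0,0,0,0]}}

```text
t: 29.02
eef_pos: [452.0, 350.2, 328.2]
tcp_rot: [-3.137, 1.425, 2.378]
ft_force: [-0.2, 0.3, -6.1]
opening: 0.523
```

```bash
python3 avg.py 6
```

```text
F [ 5.736 -0.284  0.774] sd [0.535 0.558 0.384]
M [-0.038 -0.261  0.14 ] sd [0.035 0.037 0.022]
tau [ -0.089 -60.944 -22.744   0.475   0.295   0.019] sd [0.072 0.018 0.012 0.041 0.013 0.024]
t 29.275 [451.716 350.441 328.228] X [-0.106  0.102 -0.989]
```

>>> {"fn": "jog_arm", "kwargs": {"deltas": [0,0,0,0,-0.12,0,0,0,0,0,0,0,0,0]}}

```text
t: 29.58
eef_pos: [451.6, 350.5, 328.2]
tcp_rot: [-3.108, 1.545, 2.407]
ft_force: [-0.9, 0.0, -5.9]
opening: 0.525
```

```bash
python3 avg.py 8
```

```text
F [ 5.928  0.189 -0.061] sd [0.48 0.43 0.57]
M [ 0.017 -0.098  0.126] sd [0.027 0.032 0.037]
tau [  0.083 -60.968 -22.895  -0.112   0.016   0.151] sd [0.084 0.044 0.032 0.411 0.126 0.278]
t 29.925 [451.913 350.183 328.086] X [-0.02   0.017 -1.   ]
```

>>> {"fn": "jog_arm", "kwargs": {"deltas": [0,0,0,0,-0.18,0,0,0,0,0,0,0,0,0,0,0,0,0,0,0,0,0,0,0,0,0,0,0]}}

```text
t: 30.48
eef_pos: [451.8, 350.1, 327.9]
tcp_rot: [-0.012, 1.423, -0.783]
ft_force: [1.2, -1.6, -5.1]
opening: 0.524
```

```bash
python3 avg.py 6
```

```text
F [ 5.547 -0.335 -0.28 ] sd [0.339 0.595 0.741]
M [0.014 0.076 0.114] sd [0.038 0.096 0.03 ]
tau [ -0.115 -60.927 -22.966  -0.431  -0.015  -0.028] sd [0.297 0.066 0.079 0.174 0.021 0.034]
t 30.725 [451.838 350.102 327.92 ] X [ 0.106 -0.105 -0.989]
```

>>> {"fn": "jog_arm", "kwargs": {"deltas": [0,0,0,0,0.12,0,0,0,0,0,0,0,0,0]}}

```text
t: 31.02
eef_pos: [451.8, 350.1, 327.9]
tcp_rot: [-0.058, 1.543, -0.828]
ft_force: [0.2, 0.1, -6.2]
opening: 0.523
```

```bash
python3 avg.py 8
```

```text
F [ 5.9    0.355 -0.119] sd [0.564 0.298 0.192]
M [ 0.008 -0.091  0.115] sd [0.028 0.03  0.028]
tau [ -0.08  -60.866 -22.911   0.233   0.076  -0.173] sd [0.082 0.003 0.024 0.452 0.065 0.316]
t 31.375 [451.571 350.354 327.906] X [ 0.019 -0.021 -1.   ]
```

```bash
cat > ser.py <<'E'
from h import *
from scipy.spatial.transform import Rotation as R
for i in range(12):
    s=env.state(); M=R.from_euler('xyz',s["tcp_rot"]).inv()
    print(round(s["t"],3),"F",M.apply(s["ft_force"]),"M",M.apply(s["moment"]),"tau5",s["tau"][4].round(3)); eyes.read_camera("wrist")
E
python3 rem.py 451.8 350.5 328 46
```

```text
t 31.425 pos [451.571 350.361 327.906] open 0.5244292937625473 j [ 0.548  0.505  1.776 -0.037  0.856 -0.229]
shift now [-0.093  0.259  0.07 ] shift in target frame [-0.094  0.259  0.068] turn [-0.001  0.028  0.002] F [-0.809  0.05  -6.305] M [ 0.019 -0.075  0.032]
```

>>> {"fn": "jog_arm", "kwargs": {"deltas": [0,0,0,0,0.028,0,0,0,0,0,0,0,0,0,0,0,45,0,0,0,0,0,0,45,0,0,0,0]}}

```text
t: 31.92
eef_pos: [516.1, 288.4, 328.0]
tcp_rot: [-2.336, 1.569, -3.1]
ft_force: [0.3, 0.2, -5.7]
opening: 0.525
```

```bash
python3 ser.py
```

```text
31.925 F [5.675 0.37  0.14 ] M [-0.03  -0.108  0.198] tau5 0.005
31.975 F [5.771 0.238 5.772] M [ 0.007 -0.553  0.13 ] tau5 1.009
32.025 F [ 5.773  0.338 -0.397] M [-0.001 -0.14   0.149] tau5 0.158
32.075 F [ 5.376 -0.786 -0.866] M [ 0.027 -0.061  0.094] tau5 -0.003
32.125 F [ 5.812 -1.172 -0.406] M [-0.017 -0.065  0.109] tau5 0.011
32.175 F [ 6.15  -0.641 -1.191] M [-0.045 -0.038  0.12 ] tau5 0.036
32.225 F [ 5.696  0.065 -1.323] M [-0.067 -0.025  0.155] tau5 0.068
32.275 F [ 6.516  0.183 -0.433] M [-0.025 -0.028  0.147] tau5 0.051
32.325 F [ 6.032  0.394 -0.047] M [-0.054 -0.048  0.202] tau5 0.056
32.375 F [ 5.477 -0.512 -0.237] M [-0.014 -0.089  0.157] tau5 0.059
32.425 F [ 6.083 -0.234  0.22 ] M [-0.001 -0.004  0.136] tau5 0.061
32.475 F [ 5.402 -0.032  0.08 ] M [-0.03  -0.048  0.147] tau5 0.062
```

>>> {"fn": "jog_arm", "kwargs": {"deltas": [0,0,-45,0,0,0,0,0,0,-45,0,0,0,0]}}

```text
t: 32.78
eef_pos: [450.3, 351.9, 328.0]
tcp_rot: [-2.557, 1.569, 2.957]
ft_force: [0.2, 0.4, -5.2]
opening: 0.523
```

```bash
python3 ser.py
```

```text
32.775 F [ 5.23   0.437 -0.077] M [-0.01  -0.017  0.135] tau5 0.279
32.825 F [ 5.878 -0.747 -6.45 ] M [0.016 0.349 0.061] tau5 -0.667
32.875 F [ 4.86  -0.342  1.001] M [-0.046 -0.107  0.147] tau5 -0.008
32.925 F [5.319 1.032 0.079] M [ 0.067 -0.16   0.146] tau5 0.118
32.975 F [ 6.156 -0.116  0.053] M [ 0.022 -0.115  0.145] tau5 0.109
33.025 F [6.103 0.394 0.335] M [ 0.023 -0.148  0.083] tau5 0.091
33.075 F [ 5.789 -0.563 -3.376] M [0.002 0.482 0.217] tau5 0.069
33.125 F [ 6.499  0.736 -0.113] M [-0.056 -0.146  0.156] tau5 0.077
33.175 F [5.388 0.258 0.585] M [ 0.045 -0.101  0.111] tau5 0.078
33.225 F [5.736 0.03  0.537] M [-0.001 -0.113  0.171] tau5 0.074
33.275 F [5.117 0.412 0.709] M [-0.005 -0.102  0.096] tau5 0.073
33.325 F [ 6.015  0.606 -0.002] M [ 0.01  -0.109  0.091] tau5 0.072
```

Housing 3 rattles: there was a knock at t = 33.075, well after the arm stopped, and its moment differs by about 0.07 N·m depending on the end. I'll give it two more full shakes.

>>> {"fn": "jog_arm", "kwargs": {"deltas": [0,0,45,0,0,0,0,0,0,45,0,0,0,0,0,0,0,0,0,0,0,0,0,-45,0,0,0,0,0,0,-45,0,0,0,0,0,0,0,0,0,0,0]}}

```text
t: 34.12
eef_pos: [452.2, 349.8, 327.5]
tcp_rot: [-2.586, 1.569, 2.925]
ft_force: [0.5, 0.0, -5.6]
opening: 0.523
```

>>> {"fn": "jog_arm", "kwargs": {"deltas": [0,0,45,0,0,0,0,0,0,45,0,0,0,0,0,0,0,0,0,0,0,0,0,-45,0,0,0,0,0,0,-45,0,0,0,0,0,0,0,0,0,0,0,0,0,0,0,0,0,0]}}

```text
t: 35.0
eef_pos: [451.5, 350.0, 327.4]
tcp_rot: [-2.686, 1.569, 2.826]
ft_force: [0.9, 0.2, -5.5]
opening: 0.523
```

```bash
python3 rem.py 563.7 -337.5 330 6.8; python3 - <<'E'
from h import *
d=eyes.read_camera("wrist");cv2.imwrite("pics/w2.png",d["image"][:,:,::-1])
E
```

```text
t 35.0 pos [451.457 350.019 327.381] open 0.5233663576159155 j [ 0.544  0.506  1.776  0.002  0.861 -0.257]
shift now [  -3.26  -414.759  559.689] shift in target frame [ -2.619  30.048 695.973] turn [ 0.681 -0.001  0.001] F [ 0.931  0.152 -5.48 ] M [-0.015 -0.214 -0.001]
```

View pics/w2.png

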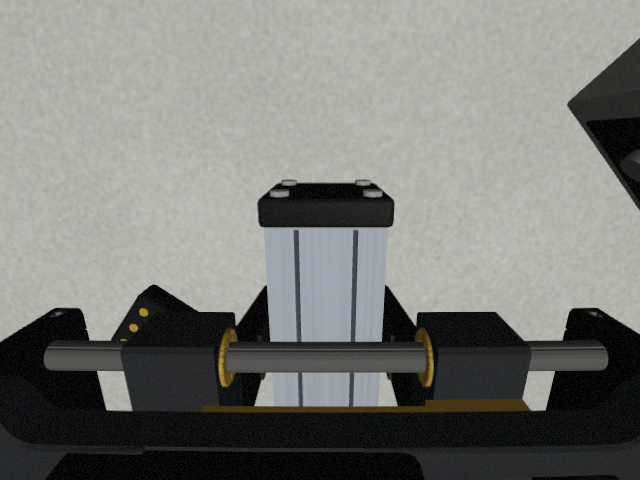

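>>> {"fn": "jog_arm", "kwargs": {"deltas": [0,0,0,0.17,0,0,0,0,0,0,0.17,0,0,0,0,0,0,0.17,0,0,0,0,0,0,0.17,0,0,0,-1,1,20,0,0,0,0,-1,3,45,0,0,0,0,-1,3,55,0,0,0,0,0,3,55,0,0,0,0,0,3,55,0,0,0,0,0,3,55,0,0,0,0]}}

```text
t: 36.3
eef_pos: [499.8, 53.6, 330.5]
tcp_rot: [1.219, 1.57, -0.24]
ft_force: [0.5, -0.2, -5.3]
opening: 0.522
```

```bash
python3 rem.py 563.7 -337.5 330 6.8
```

```text
t 36.3 pos [499.754  53.595 330.549] open 0.5218442522765976 j [-0.025  0.417  1.938 -0.     0.786 -0.137]
shift now [  0.602  19.781 395.794] shift in target frame [  0.549  17.189 395.915] turn [-0.007  0.    -0.   ] F [ 0.516 -0.162 -5.296] M [-0.083 -0.191 -0.007]
```

>>> {"fn": "jog_arm", "kwargs": {"deltas": [0,3,55,-0.007,0,0,0,0,3,55,0,0,0,0,0,3,55,0,0,0,0,0,3,55,0,0,0,0,0,2,55,0,0,0,0,0,2,50,0,0,0,0,0,1,35,0,0,0,0,0,0,15,0,0,0,0,0,0,0,0,0,0,0]}}

```text
t: 37.42
eef_pos: [556.4, -343.2, 331.1]
tcp_rot: [0.32, 1.57, -1.118]
ft_force: [-0.4, 0.6, -6.0]
opening: 0.525
```

```bash
python3 rem.py 563.7 -337.5 330 6.8; python3 - <<'E'
from h import *
d=eyes.read_camera("wrist");cv2.imwrite("pics/w3.png",d["image"][:,:,::-1])
E
```

```text
t 37.425 pos [ 556.351 -343.153  331.14 ] open 0.5248319563037287 j [-0.654  0.606  1.56  -0.001  0.974 -0.787]
shift now [ 1.138  8.035 -4.627] shift in target frame [ 1.14   7.966 -4.743] turn [ 0.015  0.001 -0.   ] F [-0.443  0.587 -5.962] M [ 0.056 -0.096  0.022]
```

View pics/w3.png

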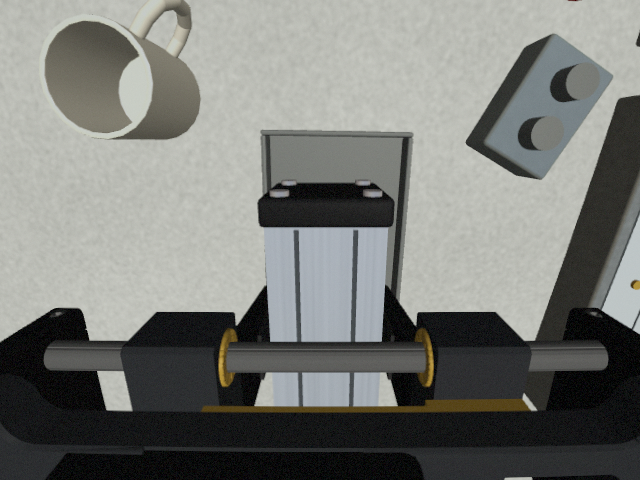

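```bash
python3 - <<'E'
from h import *
d=eyes.read_camera("wrist")
P=ray(d,[(262.5,132.5),(412.5,133),(337.5,132.5)],28);print(P,np.linalg.norm(P[0]-P[1]))
t=(P[0]-P[1])[:2];t/=np.linalg.norm(t);print("edge yaw",np.degrees(np.arctan2(t[1],t[0])))
# inward normal along -y-ish
n=np.array([t[1],-t[0]]); n*=-np.sign(n[1])
print("centre est",P[:2,:2].mean(0)+88*n)
d=eyes.read_camera("top");cv2.imwrite("pics/t3.png",d["image"][:,:,::-1])
E
```

```text
[[ 494.877 -259.958   28.   ]
 [ 613.271 -244.124   28.   ]
 [ 554.017 -251.978   28.   ]] 119.44805535971769
edge yaw -172.38241844642997
centre est [ 565.739 -339.264]
```

View pics/t3.png

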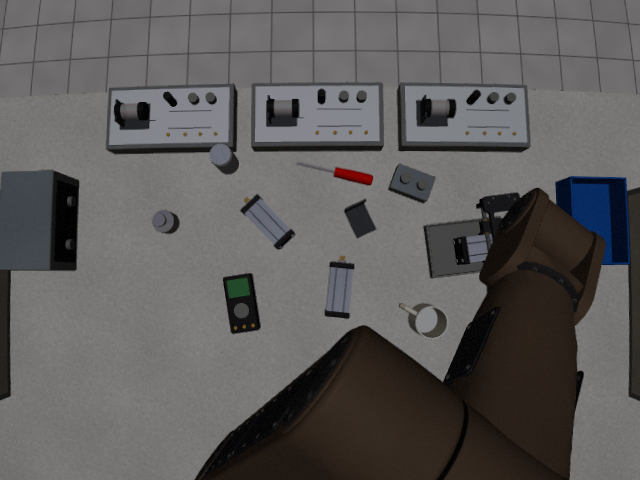

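```bash
python3 rem.py 564 -333.5 250 7
```

```text
t 37.575 pos [ 556.945 -341.201  331.471] open 0.5257399820090481 j [-0.651  0.605  1.561 -0.     0.974 -0.785]
shift now [81.468  7.987 -6.764] shift in target frame [81.471  7.941 -6.783] turn [ 0.013  0.001 -0.   ] F [-0.257 -0.046 -6.032] M [ 0.058 -0.098  0.051]
```

>>> {"fn": "jog_arm", "kwargs": {"deltas": [20,6,-5,0.01,0,0,0,30,0,0,0,0,0,0,20,0,0,0,0,0,0,0,0,0,0,0,0,0]}}

```text
t: 38.08
eef_pos: [563.1, -330.0, 261.5]
tcp_rot: [0.895, 1.569, -0.544]
ft_force: [0.2, -0.2, -5.2]
opening: 0.529
```

```bash
python3 rem.py 564 -333.5 250 7
```

```text
t 38.075 pos [ 563.125 -329.964  261.474] open 0.5289233499695598 j [-0.631  0.688  1.616  0.     0.837 -0.763]
shift now [11.478  0.388  3.608] shift in target frame [11.474  0.438  3.616] turn [ 0.009  0.001 -0.001] F [ 0.176 -0.156 -5.234] M [ 0.052 -0.108 -0.037]
```

>>> {"fn": "jog_arm", "kwargs": {"deltas": [20,0,3.5,0.009,0,0,0,15,0,0,0,0,0,0,7,0,0,0,0,0,0,0,0,0,0,0,0,0]}}

```text
t: 38.58
eef_pos: [564.3, -332.9, 218.5]
tcp_rot: [0.873, 1.567, -0.574]
ft_force: [0.0, -0.6, -4.9]
opening: 0.527
```

```bash
python3 rem.py 564 -333.5 209 7
```

```text
t 38.575 pos [ 564.262 -332.874  218.464] open 0.5270963009527028 j [-0.634  0.747  1.632  0.     0.759 -0.758]
shift now [ 9.464 -0.365  0.565] shift in target frame [ 9.464 -0.336  0.589] turn [ 0.001  0.002 -0.003] F [ 0.026 -0.565 -4.866] M [-0.012 -0.107 -0.012]
```

>>> {"fn": "jog_arm", "kwargs": {"deltas": [5,0,0,0,0.002,-0.003,0,3,0,0,0,0,0,0,0,0,0,0,0,0,0]}}

```text
t: 38.95
eef_pos: [564.4, -333.1, 210.7]
tcp_rot: [0.513, 1.569, -0.935]
ft_force: [-0.3, 0.0, -5.7]
opening: 0.524
```

```bash
python3 rem.py 564 -333.5 209 7
```

```text
t 38.95 pos [ 564.409 -333.111  210.75 ] open 0.5239651845664204 j [-0.634  0.758  1.634 -0.001  0.748 -0.757]
shift now [ 1.75  -0.455  0.333] shift in target frame [ 1.75  -0.453  0.336] turn [ 0.001  0.001 -0.001] F [-0.345  0.039 -5.717] M [ 0.063 -0.127  0.035]
```

>>> {"fn": "jog_arm", "kwargs": {"deltas": [1,0,0,0,0,0,0,0.8,0,0,0,0,0,0,0,0,0,0,0,0,0]}}

```text
t: 39.33
eef_pos: [564.5, -333.2, 209.3]
tcp_rot: [0.618, 1.569, -0.829]
ft_force: [-0.5, 0.7, -5.5]
opening: 0.525
```

```bash
python3 rem.py 564 -333.5 209 7
```

```text
t 39.325 pos [ 564.457 -333.182  209.298] open 0.5251157073929967 j [-0.634  0.76   1.634 -0.001  0.745 -0.757]
shift now [ 0.297 -0.493  0.259] shift in target frame [ 0.298 -0.492  0.26 ] turn [ 0.001  0.002 -0.001] F [-0.463  0.694 -5.532] M [ 0.012 -0.115 -0.031]
```

>>> {"fn": "jog_arm", "kwargs": {"deltas": [0.8,0,0,0,0,0,0,0,0,0,0,0,0,0]}}

```text
t: 39.58
eef_pos: [564.5, -333.2, 209.0]
tcp_rot: [0.64, 1.568, -0.807]
ft_force: [-0.7, 0.3, -6.4]
opening: 0.525
```

>>> {"fn": "jog_arm", "kwargs": {"deltas": [0,0,0,0,0,0,0.7,0,0,0,0,0,0,0.7,0,0,0,0,0,0,0.7,0,0,0,0,0,0,0.7]}}

```text
t: 40.08
eef_pos: [565.0, -333.5, 210.4]
tcp_rot: [0.739, 1.565, -0.709]
ft_force: [-0.5, -0.5, 0.1]
opening: 0.698
```

```bash
python3 st.py
```

```text
40.075 pos [ 564.984 -333.537  210.378] Ft [-0.121 -0.583  0.459] Mt [ 0.038 -0.041  0.108] tau [ -0.002 -70.293 -18.6     0.023   0.063   0.   ] open 0.698 X [ 0.005 -0.004 -1.   ]
```

Released; lift straight up.

>>> {"fn": "jog_arm", "kwargs": {"deltas": [-15,0,0,0,0,0,0.7,-30,0,0,0,0,0,0.7,-50,0,0,0,0,0,0.7,-50,0,0,0,0,0,0.7,-20,0,0,0,0,0,0.7,0,0,0,0,0,0,0.7]}}

```text
t: 40.83
eef_pos: [563.8, -332.5, 385.7]
tcp_rot: [0.765, 1.562, -0.682]
ft_force: [-0.5, -0.1, -0.6]
opening: 0.696
```

>>> {"fn": "jog_arm", "kwargs": {"deltas": [0,50,0,0,0,0,0.7,0,50,0,0,0,0,0.7,0,40,0,0,0,0,0.7,0,0,40,0,0,0,0.7,0,0,50,0,0,0,0.7,0,0,50,0,0,0,0.7,0,0,40,0,0,0,0.7,0,0,0,0,0,0,0.7]}}

```text
t: 41.82
eef_pos: [729.5, -497.4, 377.0]
tcp_rot: [-2.068, 1.568, 2.769]
ft_force: [0.6, 0.1, -0.3]
opening: 0.704
```

```bash
python3 - <<'E'
from h import *
d=eyes.read_camera("top");im=d["image"];cv2.imwrite("pics/t4.png",im[:,:,::-1])
e=eyes.read_camera("scene");cv2.imwrite("pics/s4.png",e["image"][:,:,::-1])
m=((im[:,:,2].astype(int)-im[:,:,0]>8)&(im[:,:,2]>90)).astype(np.uint8)
m=cv2.morphologyEx(m,cv2.MORPH_CLOSE,np.ones((3,3)))
for c in cv2.findContours(m,cv2.RETR_EXTERNAL,cv2.CHAIN_APPROX_NONE)[0]:
    if cv2.contourArea(c)<150: continue
    x,y,w,h=cv2.boundingRect(c)
    if y<150: continue
    P=ray(d,c.reshape(-1,2),56 if x>400 else 52)[:,:2].astype(np.float32)
    print((x,y,w,h),cv2.minAreaRect(P))
print(env.state()["t"],env.state()["eef_pos"])
E
```

```text
(326, 267, 27, 45) ((469.7926330566406, -47.96552276611328), (49.57286834716797, 94.9847183227539), 83.85885620117188)
(466, 232, 24, 22) ((581.4946899414062, -364.23590087890625), (66.34760284423828, 34.2755012512207), 51.396175384521484)
(245, 199, 45, 45) ((621.060302734375, 111.65943908691406), (94.69554138183594, 49.48646926879883), 43.725730895996094)
41.925 [ 730.163 -494.526  378.139]
```

View pics/t4.png

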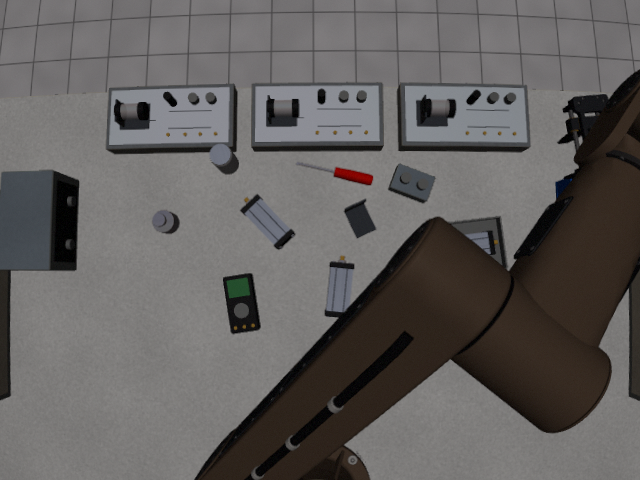

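View pics/s4.png

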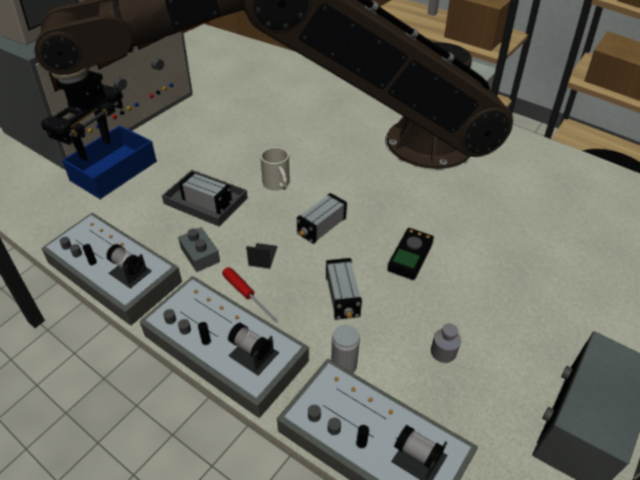

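The top view shows both sound housings back at (340,290) and (268,222). The scene view shows the rattling one flat in the tray near (205,193). I'll check its position numerically from the scene camera.

```bash
python3 - <<'E'
from h import *
e=eyes.read_camera("scene");im=e["image"]
cv2.imwrite("pics/s5.png",cv2.resize(im[150:240,140:270],None,fx=6,fy=6,interpolation=cv2.INTER_CUBIC)[:,:,::-1])
c=np.array([564,-333.5]);a=np.radians(97);L=np.array([np.cos(a),np.sin(a)]);W=np.array([-L[1],L[0]])
print([proj(e,[[*(c+i*60*L+j*27*W),58]])[0].round(0) for i,j in((1,1),(1,-1),(-1,-1),(-1,1))])
E
```

```text
[array([230., 185.]), array([217., 197.]), array([178., 182.]), array([191., 170.])]
```

View pics/s5.png

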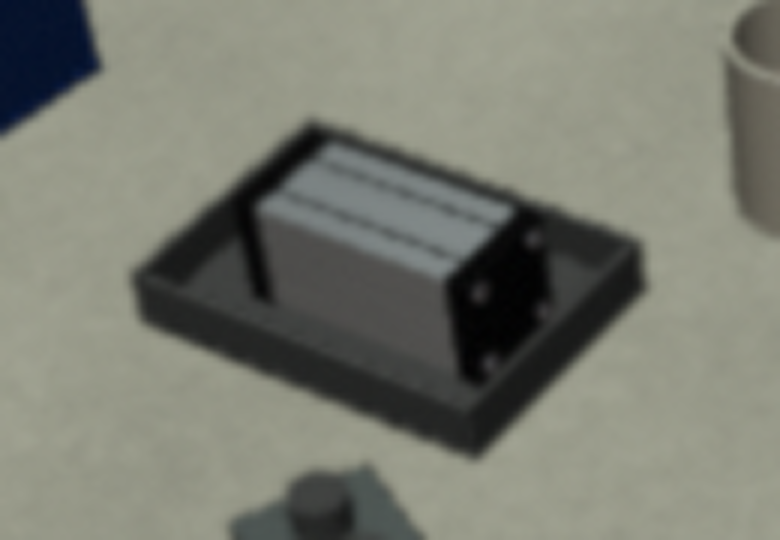

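```bash
python3 -c "
from cell import env
s=env.state();print(s['t'],abs(s['qvel']).max(),s['ft_force']);print(env.job_done())"
```

```text
41.975 0.02074481281276258 [-0.64926637  0.37755185  0.71885772]
the job is handed in; nothing more can be done
None
```

I found the housing with the loose ball and laid it flat in the grey reject tray. I handed the job in at about 42 s of the 72 s allowed; it reported no verdict.

**Sound housings:** The first two I lifted showed no knock after a shake, and no jump in moment when tilted each way. They weighed about 0.29 kg (near (468, −49)) and 0.42 kg (near (619, 113)). The top camera put both back within about 2.5 mm of where they started.

**Rattling housing:** The third, about 0.6 kg and near (452, 351), knocked clearly. One knock came about 0.3 s after the arm had stopped. Its moment also shifted by about 0.07 N·m depending on which end the ball was at. I gave it four to-and-fro shakes of about 90 mm, lifted well clear of the bench, plus a gentle tilt each way.

**Placing:** It lies in the tray about 5 mm from the centre along its length, deliberately offset towards the plain end so the stub has room. The scene view shows it flat inside the walls, with its corners within about 3 pixels of where I expected them.

**Weak points in the checks:**
- **Top view of the tray:** the arm partly hid it, so the final tray position rests on the scene camera and the arm's own position reading.
- **Moment reading:** it drifted by about 0.1 N·m, so I judged by changes and knocks rather than absolute values.
- **Tilt test:** it was not clear-cut on the rattling housing.
- **Bystanders:** I checked these by eye only, and none looked disturbed. The mug was hidden in the last top view but is in place in the scene view.

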